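# Scan the label of a bakery ingredient bin behind a canister

## Robot

A 6-joint arm with a two-finger parallel gripper is mounted at the origin on the work surface. World frame = base frame: x ahead of the robot, y to its left, z up, the work surface at z = 0. Lengths are in m, angles in rad, forces in N, time in s.
With the tool pointing down it reaches from about 0.325 to 0.9 m from the base axis. Payload 3.5 kg.
Tool frame: the origin (TCP) lies at the very end of the fingers, on their centre line; the grasp point (between the pads) lies manip.grip_point_offset behind it (manip.grip_point_offset is the distance from the TCP to the grasp point, in m); z points along the fingers, y is the direction in which the jaws open and shut (so a half turn about z gives the same grasp; the last joint's range is limited). The gripper opens to 85 mm and grips with 20 to 120 N. Pads are 22 mm wide; open, the fingers measure 114 mm over their backs; the gripper's body (76 mm by 85 mm) begins 54 mm behind the grasp point. The pads swing forward as they close: fully open they stand 13 mm farther back than shut.
Start: joints at [-1.363, 0.276, -0.026, 1.268, 0, 1.467], TCP at [0.191, -0.595, 0.231] pointing down, gripper open.
Joint ranges: [-3.12, 3.12], [-0.85, 1.88], [-1.08, 1.24], [-1.95, 2.15], [-1.57, 1.53], [-3.14, 3.14]. Speed limits (rad/s): [2.57, 2.57, 3.14, 3.14, 3.14, 3.14].

## Interface

Orientations are given as a unit quaternion [w, x, y, z].
In Python, from rig import manip gives the robot as it stands. The module is installed in compiled form; this text tells all that it offers.
- The arm moves only by the shell command python3 -m crank 'ROWS' [OPENING]. ROWS is JSON, a list that holds one entry, the list of rows, each a list of 6 numbers: the shift along the tool's x, y, z in mm, then the turn, a rotation vector about the tool's x, y, z in rad. A call has 1 to 5 rows; each row is the pose to reach, as a shift and turn from the pose commanded when the call began, along the tool's axes at that moment; what a row does not reach only later rows make up. A row lasts 1/12 s, in which the tool goes at most 41.7 mm and 7.16 degrees, less where a joint would pass 70% of its speed; a pose out of reach is approached as far as the arm can. A call with a gripper value outside its range is refused whole. OPENING is the finger opening in mm, from 0 to 85.4, set as the call begins (- or left out, the last holds). The fingers move at their own pace and stop on an object; the grip force is fixed at half the most. Time passes only in rows, so rows that repeat a pose let the fingers close. It gives the time, the measured TCP pose, the force and the opening at its end, in the units of the state.
- manip.state(): the state, without advancing time (a new reading comes with each control period).
- manip.read_camera(name): name is "scene" or "top"; returns a dict with "frame" (400x640x3 uint8, red, green, blue), "range_z" (400x640 float32, m along the optical axis (not along the pixel's ray), 0 where there is no reading), "vfov" (degrees; the focal length in pixels is half the picture's height over the tangent of half this angle, whatever the lens; pixels are square), "cx", "cy" (the principal point, pixels), "rvec" (rotation vector, rad) and "tvec" (3), from world to camera coordinates, as OpenCV has them. Camera axes: x right, y down, z forward; pixel columns grow to the right and rows downward; lengths in m; the calibration is good to about 2 mm. A picture is of the moment at which its call begins.
- manip.close_job(): hands the job in, once; it reports no verdict.
Trained networks look in a picture, given as the dict that the camera call returned (one of the last four; its "shot" number tells which), for a name from the list of things; names that differ only in an ending like _2 or _b are one class to them, and where a whole thing is asked for, a point or a joint stands for the part that bears it (a point fixed in the world has none). Each returns a list of dicts, best first, with "confidence" (0 to 1); they miss things now and then, are a little off and sometimes report something else, mostly with a low value. They report only what shows in the picture. A call takes as long as a camera call. They do not tell look-alikes from the thing itself.
- manip.find_in(picture, name): "pixel" ([column, row] in pixels, amid what is visible of it).
- manip.regions_of(picture, name): "mask" (400x640 bool, what is visible of it) and "pixel" ([column, row] in pixels, amid what is visible of it).
- manip.mark_of(picture, name): "pixel" ([column, row] in pixels: a listed point, or the origin of a listed thing).
The state is a dict: "time_s": time; "qpos": joint angles; "joint_vel": joint speeds; "tau": joint torques, N m; "position": TCP position; "tool_rot": TCP orientation; "ft_force": force on the tool from outside, world axes, zero at the start; "torque": the same for the moment, N m; "finger_gap": opening from 0.0 (shut) to 1.0 (fully open).
Only numpy, scipy, OpenCV 4.12 (cv2) and the standard library are available. Lean on these libraries where they do the work, as an engineer would, in place of code of your own. Each camera call takes 0.05 s, during which the arm holds its last target. There are 200 camera calls.

## Task

Book in the ingredient bin whose label is hidden behind the canister: lift the canister by its handle off the steel stand and set it down upright, without dropping it, in the middle of the round cork board. Then take the hand scanner, aim it squarely at the middle of that bin's sloping label with its window about 7 cm from the label, and hold it still for two seconds. Finally lay the scanner flat in the middle of its rubber mat, let go, and leave the other things on the bench where they are.

Things in the scene. Friction and masses are not known exactly. Their poses are not given: they have to be found in the camera images.
- bin: the bin to be scanned, behind the stand: white plastic, fixed, 190 deep (own x), 160 wide (own y), 190 high. Origin at its underside's centre; own +x is its front, facing away from the robot. The front is upright to 50 high at x = +100, then slopes back 30 degrees from upright to x = +30 at 170 high; the label is on this slope
- bin_label: the label of that bin: a white paper barcode label 85 wide (own y) by 60 tall (own z), flat on the slope. Origin at its centre on the surface, 110 mm above the table; own +x is its outward normal, pointing away from the robot and 30 degrees upward; own z points up the slope
- other_bin: an identical bin with the same kind of label, which is not to be scanned; no stand before it. Same frame as bin. Fixed
- stand: low steel stand, 130 by 130, 40 high, fixed, in front of the bin to be scanned; origin at its centre on the table
- canister: closed steel canister, round, 108 across, 110 high with its lid, about 0.5 kg, with a fixed arched handle above the lid; at the start it stands on the stand. Origin at the centre of its underside, z up; the handle's bar runs along own y
- canister_handle (a point): middle of the canister's handle bar, 158 above its underside, on its axis. Bar: black, 14 by 14 in section, 84 long between the uprights, 41 clear above the lid
- trivet: round cork board, 160 across, 8 thick, fixed, flat on the table; origin at its underside's centre. The board and the scanner's mat may swap places
- scanner: hand scanner of grey plastic, 170 long, 36 high, lying flat: a handle 30 wide from x = -85 to +30, then a head 62 wide from x = +30 to +85. It looks out along own +x through the dark window in the end of the head. Origin at the middle of its length on its underside (also about its centre of mass), z up; 0.2 kg. At the start it lies on its mat, head towards the robot
- scanner_nose (a point): centre of the scanner's window: x = +85, z = +18 in the scanner's frame
- scanner_spot (a point): the point 70 mm straight in front of the window (x = +155, z = +18 in the scanner's frame)
- mat: black rubber mat, 180 (own x) by 90 (own y), 5 thick, fixed; origin at its underside's centre
- rolling_pin: bystander: wooden rolling pin, 260 long, 48 thick, lying; origin on the table under its middle, y along its length
- bowl: bystander: small steel bowl, 110 across, 55 high; origin at its underside's centre
- jar: bystander: lidded glass jar, 60 across, 110 high; origin at its underside's centre
- beaker: bystander: white plastic beaker, 76 across, 90 high; origin at its underside's centre
- shaker: bystander: aluminium shaker can, 60 across, 120 high; origin at its underside's centre
- brush: bystander: pastry brush, 200 long, lying along its own x; origin near its middle
Mind the look-alikes: they are no part of the job. What is shaped like the canister but blue or red is not meant.

How it is judged:
By the outcome, as a careful person would: the job done as asked, in the order asked, and still so for the second after the job is handed in, with the robot touching nothing.
It also fails if it takes over 72 s, if anything falls off the work surface, if the arm or the gripper's body presses on something with over 40 N, if the wrist force passes 120 N, or if a joint passes its speed limit or range.

## Working session

There is one attempt and no reset: what is moved stays moved. The work goes in short steps, Python scripts to look and compute and a shell command to move; the robot and the scene stay as the last step left them, time stands still between calls to the robot, and variables do not carry over. Pictures are saved under pics/ and viewed, about 8 in all and at most 12, crops included, and the job is handed in when it is done.

```bash
mkdir -p pics; cat > h.py <<'E'
import numpy as np, cv2, json
from scipy.spatial.transform import Rotation as R
from rig import manip
def cam(n):
    p=manip.read_camera(n); return p
def K(p):
    f=200/np.tan(np.radians(p['vfov'])/2); return f,p['cx'],p['cy']
def Rt(p): return cv2.Rodrigues(np.array(p['rvec'],float))[0],np.array(p['tvec'],float).ravel()
def cloud(p):
    f,cx,cy=K(p);z=p['range_z'];v,u=np.mgrid[:400,:640]
    c=np.stack([(u-cx)/f*z,(v-cy)/f*z,z],-1);r,t=Rt(p);w=(c-t)@r;w[z<=0]=np.nan;return w
def ray(p,px,h):  # pixel on plane z=h
    f,cx,cy=K(p);r,t=Rt(p);d=np.array([(px[0]-cx)/f,(px[1]-cy)/f,1])@r;o=-t@r
    return o+d*(h-o[2])/d[2]
def proj(p,X):
    f,cx,cy=K(p);r,t=Rt(p);c=r@np.array(X)+t;return [f*c[0]/c[2]+cx,f*c[1]/c[2]+cy]
def save(p,n): cv2.imwrite('pics/'+n+'.png',p['frame'][...,::-1])
E
python3 - <<'E'
from h import *
print(manip.grip_point_offset, manip.state())
for n in('scene','top'):
    p=cam(n);save(p,n+'0');w=cloud(p);np.save(n+'.npy',w)
    r,t=Rt(p);print(n,'cam at',-t@r,K(p))
    for k in 'bin bin_label other_bin stand canister canister_handle trivet scanner scanner_nose mat rolling_pin bowl jar beaker shaker brush'.split():
        for d in manip.mark_of(p,k)[:3]:
            u,v=np.round(d['pixel']).astype(int)
            print(k,round(d['confidence'],2),(u,v),np.round(w[min(v,399),min(u,639)],3))
E
```

```text
0.0187 {'time_s': 0.0, 'qpos': array([-1.36340391e+00,  2.77146744e-01, -2.78922596e-02,  1.26798752e+00,
       -2.22353206e-05,  1.46738188e+00]), 'joint_vel': array([ 0.00129138,  0.00132985, -0.0016352 , -0.00021653, -0.00202808,
        0.0003759 ]), 'tau': array([ 1.16438419e-03, -4.45509839e+01,  2.95203727e+01,  1.62765366e-02,
       -7.06058358e-05, -7.12828196e-07]), 'position': array([ 0.19095644, -0.5942965 ,  0.2301458 ]), 'tool_rot': array([-1.11301457e-03,  9.87948552e-01,  1.54778601e-01, -6.90493800e-05]), 'ft_force': array([ 0.93607532,  0.05494712, -0.02341164]), 'torque': array([-0.01220879, -0.02508289,  0.02523773]), 'finger_gap': 1.001740493593054}
scene cam at [1.25883583 0.63949844 0.82745125] (np.float64(416.87918963103465), 322.6596010541075, 199.29455191035234)
bin 0.87 (np.int64(314), np.int64(185)) [ 0.431 -0.142  0.078]
bin_label 0.78 (np.int64(296), np.int64(166)) [ 0.415 -0.238  0.105]
other_bin 0.9 (np.int64(429), np.int64(242)) [0.444 0.288 0.089]
stand 0.9 (np.int64(275), np.int64(210)) [ 0.573 -0.18   0.037]
canister 0.98 (np.int64(191), np.int64
[... 2488 characters left out ...]
2]
mat 0.71 (np.int64(277), np.int64(200)) [0.552 0.117 0.04 ]
mat 0.28 (np.int64(378), np.int64(200)) [ 0.526 -0.203  0.148]
rolling_pin 0.82 (np.int64(309), np.int64(141)) [0.749 0.006 0.043]
bowl 0.29 (np.int64(450), np.int64(254)) [ 0.356 -0.425  0.108]
jar 0.71 (np.int64(316), np.int64(252)) [ 0.374 -0.008  0.109]
jar 0.29 (np.int64(283), np.int64(200)) [0.551 0.097 0.043]
beaker 0.88 (np.int64(180), np.int64(275)) [0.316 0.444 0.004]
shaker 0.7 (np.int64(449), np.int64(254)) [ 0.357 -0.427  0.087]
shaker 0.23 (np.int64(377), np.int64(198)) [ 0.532 -0.2    0.151]
brush 0.75 (np.int64(376), np.int64(137)) [ 0.766 -0.223  0.013]
brush 0.2 (np.int64(239), np.int64(259)) [0.356 0.217 0.191]
```

View pics/scene0.png

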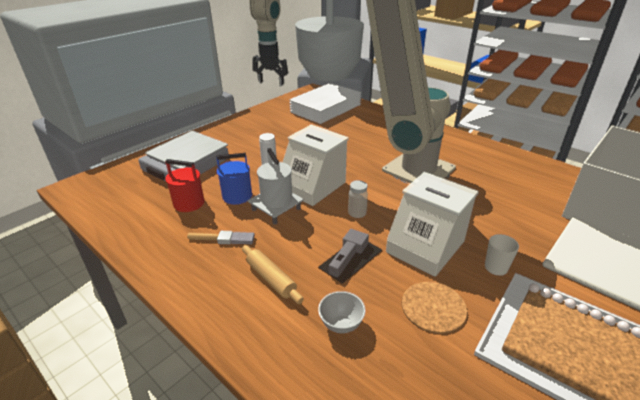

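View pics/top0.png

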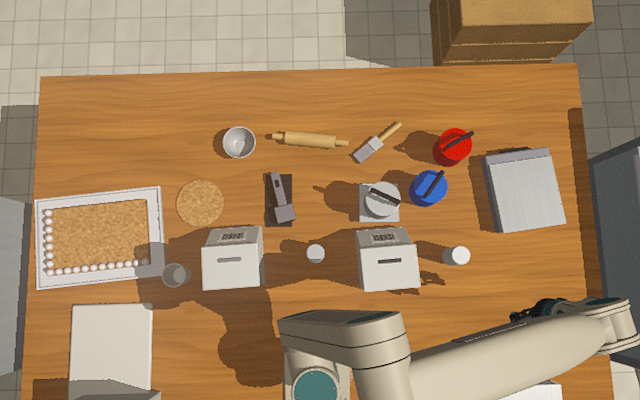

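The top view shows the grey canister on the stand at (378,200), in front of the right-hand bin (385,255). The scanner on its mat is at (280,198) and the cork at (200,203). The red and blue canisters are at (452,146) and (429,188). Next I'll measure from the depth clouds.

```bash
cat > m.py <<'E'
from h import *
def box(w,c,r,z0,z1):
    q=w.reshape(-1,3);m=(abs(q[:,0]-c[0])<r)&(abs(q[:,1]-c[1])<r)&(q[:,2]>z0)&(q[:,2]<z1);return q[m]
def rect(q):
    (c,s,a)=cv2.minAreaRect((q[:,:2]*1000).astype(np.float32));return np.round(c,1),np.round(s,1),round(a,1)
E
python3 - <<'E'
from m import *
T=np.load('top.npy');S=np.load('scene.npy')
for n,w in(('T',T),('S',S)):
    q=box(w,(.525,-.205),.075,.19,.21);print(n,'handle',len(q),rect(q) if len(q)>4 else '',q.mean(0))
    q=box(w,(.525,-.205),.075,.135,.16);print('lid',len(q),cv2.minEnclosingCircle((q[:,:2]*1000).astype(np.float32)),np.median(q[:,2]))
    q=box(w,(.555,.385),.1,.004,.014);print('cork',len(q),rect(q),np.median(q[:,2]))
    q=box(w,(.555,.11),.12,.03,.05);print('scan',len(q),rect(q),np.median(q[:,2]),q.mean(0))
    q=box(w,(.555,.11),.12,.022,.06);print('scan',len(q),rect(q))
    for x,y in((.355,-.2),(.36,.21)):
        q=box(w,(x,y),.15,.18,.2);print('bintop',len(q),rect(q))
        q=box(w,(x,y),.2,.07,.15);q=q[(q[:,0]>x+.03)&(q[:,0]<x+.1)]
        # slope plane ransac
        best=0;g=np.random.default_rng(0)
        for _ in range(400):
            a=q[g.choice(len(q),3,False)];nn=np.cross(a[1]-a[0],a[2]-a[0]);l=np.linalg.norm(nn)
            if l<1e-5: continue
            nn/=l
            if nn[0]<0:nn=-nn
            if not .4<nn[2]<.6: continue
            m=abs((q-a[0])@nn)<.003
            if m.sum()>best:best=m.sum();B=m
        if best:
            c=q[B].mean(0);nn=np.linalg.svd(q[B]-c)[2][2];nn*=np.sign(nn[0]);print('slope',best,c,nn,'yaw',np.degrees(np.arctan2(nn[1],nn[0])),'elev',np.degrees(np.arcsin(nn[2])))
p=cam('top')
w=cloud(p); fr=p['frame'].astype(int)
m=(fr.max(-1)<70);q=w[m];q=q[(abs(q[:,0]-.555)<.12)&(abs(q[:,1]-.11)<.1)&(q[:,2]<.015)];print('mat',len(q),rect(q))
for k in('bin_label','trivet'):
    for d in manip.regions_of(p,k)[:1]:
        q=w[d['mask']];print(k,len(q),rect(q),np.nanmean(q,0))
big=cv2.resize(p['frame'][165:285,190:430],None,fx=3.3,fy=3.3,interpolation=cv2.INTER_CUBIC);cv2.imwrite('pics/crop1.png',big[...,::-1])
E
```

```text
T handle 165 (array([ 530. , -218.3]), array([95.2, 16.5]), 64.3) [ 0.52949859 -0.2183867   0.20330449]
lid 772 ((530.2745361328125, -218.67843627929688), 54.03937530517578) 0.14984182035285196
cork 1684 (array([554.8, 384.7]), array([199. , 198.6]), 0.1) 0.008037429572805772
scan 634 (array([542.1, 149. ]), array([178.1, 148.1]), 21.4) 0.040768672534744615 [0.54522216 0.10308206 0.0406937 ]
scan 665 (array([526.2, 117.1]), array([138.2, 218.3]), 62.3)
bintop 1859 (array([ 378.3, -222.6]), array([246.8, 167.1]), 3.3)
slope 621 [ 0.41256591 -0.2193946   0.11177152] [0.86233747 0.0515286  0.50370516] yaw 3.4196181450134597 elev 30.245435512932154
bintop 1889 (array([335.2, 245. ]), array([127.3, 167.8]), 2.6)
slope 614 [0.42926847 0.24962891 0.11239701] [0.86206057 0.03956434 0.50525859] yaw 2.6277505126451777 elev 30.3485193299827
S handle 102 (array([ 531.3, -219.4]), array([101.5,  14. ]), 63.4) [ 0.53629398 -0.21160005  0.20180743]
lid 536 ((531.3737182617188, -218.1930389404297), 55.532371520996094) 0.14923556902189028
cork 2541 (array([554.4, 368.3]), array([179.8, 181. ]), 85.1) 0.00727335173017927
scan 752 (array([555.4, 157.8]), array([172.4, 174.3]), 10.3) 0.04013588473399936 [0.54637343 0.11945038 0.03967945]
scan 961 (array([552.8, 159.5]), array([173.3, 174.7]), 12.2)
bintop 711 (array([ 321.2, -224.6]), array([127.5, 167.7]), 3.3)
slope 728 [ 0.41019322 -0.20915462  0.11401022] [0.86628594 0.05007394 0.49703246] yaw 3.308187469146046 elev 29.80386278472222
bintop 1303 (array([337.7, 246.3]), array([128.8, 167.3]), 3.1)
slope 1618 [0.4298311  0.25334453 0.1106038 ] [0.8616282  0.04015182 0.50594928] yaw 2.66804933649213 elev 30.3943881833404
mat 177 (array([558.3, 117.4]), array([ 82.7, 171.9]), 89.1)
bin_label 252 (array([ 413.8, -220.6]), array([28.4, 87. ]), 15.8) [ 0.414111   -0.22068155  0.11047408]
trivet 1748 (array([549.7, 376.5]), array([147.4, 105.2]), 47.2) [0.55489163 0.37883881 0.00826625]
```

View pics/crop1.png

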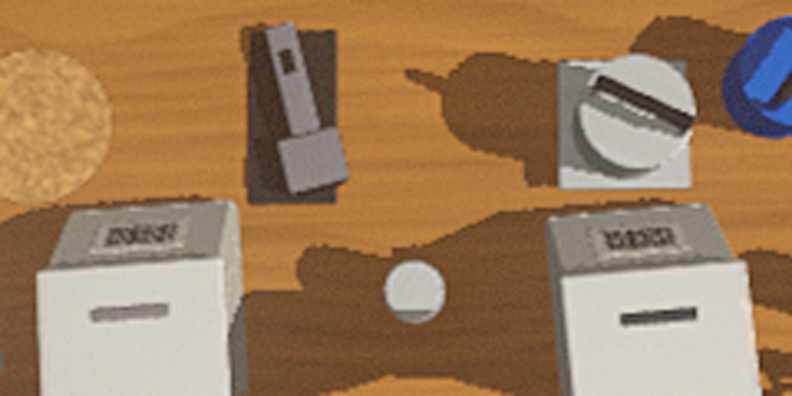

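The crop confirms the canister, stand and bin line-up. The handle bar runs at about 64° in x-y, and the scanner is skewed on its mat. I'll refine the scanner, cork and mat poses and plan the first approach.

```bash
cat > plan.py <<'E'
from m import *
from scipy.spatial.transform import Slerp
def cur():
    s=manip.state();q=s['tool_rot'];return np.array(s['position']),R.from_quat(np.r_[q[1:],q[0]])
def down(yaw_y):  # tool y direction in deg, z down
    y=np.array([np.cos(np.radians(yaw_y)),np.sin(np.radians(yaw_y)),0]);z=np.array([0,0,-1.]);x=np.cross(y,z)
    return R.from_matrix(np.c_[x,y,z])
def plan(goals,mm=40,deg=7,start=None):
    p,r=start or cur()
    for P,Q in goals:
        P=np.array(P,float);d=np.linalg.norm(P-p)*1000;a=np.degrees((r.inv()*Q).magnitude())
        n=max(1,int(np.ceil(max(d/mm,a/deg)/5)));sl=Slerp([0,1],R.concatenate([r,Q]));p0=p
        print('->',np.round(P,3),'dist %.0f ang %.0f rows %.1f'%(d,a,max(d/mm,a/deg)))
        for i in range(n):
            pn=p0+(P-p0)*(i+1)/n;rn=sl((i+1)/n)
            sh=r.inv().apply(pn-p)*1000;rv=(r.inv()*rn).as_rotvec()
            print('  ',list(np.round(sh,1)),list(np.round(rv,3)));p,r=pn,rn
E
python3 - <<'E'
from plan import *
T=np.load('top.npy')
q=box(T,(.525,-.205),.1,.01,.05)
p=cam('top');w=cloud(p);fr=p['frame'];hsv=cv2.cvtColor(fr,cv2.COLOR_RGB2HSV)
# cork by height, roi
def cc(mask,roi):
    m=np.zeros((400,640),np.uint8);u0,u1,v0,v1=roi;m[v0:v1,u0:u1]=mask[v0:v1,u0:u1]
    n,l,s,c=cv2.connectedComponentsWithStats(m);k=1+np.argmax(s[1:,4]);return l==k
m=cc((w[...,2]>.0045)&(w[...,2]<.012),(170,230,172,230));q=w[m];
print('cork',len(q),cv2.minEnclosingCircle((q[:,:2]*1000).astype(np.float32)),q.mean(0))
m=cc((w[...,2]>.022)&(w[...,2]<.06),(258,302,165,232));q=w[m];print('scanner',len(q),rect(q),q.mean(0))
q2=q[q[:,2]>.03];c=q2[:,:2].mean(0);d=np.linalg.svd(q2[:,:2]-c)[2][0];print('axis all',c,np.degrees(np.arctan2(d[1],d[0])))
h=q2[q2[:,0]>np.percentile(q2[:,0],45)];
h=h[(h[:,0]>.555)];c=h[:,:2].mean(0);d=np.linalg.svd(h[:,:2]-c)[2][0];print('handle',c,np.degrees(np.arctan2(d[1],d[0])),h[:,0].min(),h[:,0].max(),np.median(h[:,2]))
m=cc((fr.max(-1)<75)|((w[...,2]>.022)&(w[...,2]<.06)),(258,302,168,232));q=w[m];print('mat+scanner px',cv2.minAreaRect(np.argwhere(m)[:,::-1].astype(np.float32)))
A=down(-25.7)
plan([([.53,-.2185,.255],A),([.53,-.2185,.180],A)])
E
```

```text
cork 1226 ((562.3009643554688, 375.3402099609375), 90.98876953125) [0.5547875  0.37893568 0.00828185]
scanner 637 (array([562.5, 105.9]), array([170.9,  62.1]), 13.7) [0.54701536 0.10125031 0.04041064]
axis all [0.54735622 0.10139634] -166.74983778805262
handle [0.6001462 0.1136476] -166.2712871623127 0.5551565728369614 0.6471739100525098 0.04089947965445664
mat+scanner px ((277.9038391113281, 199.51922607421875), (54.716392517089844, 27.456254959106445), 78.69007110595703)
-> [ 0.53  -0.218  0.255] dist 507 ang 46 rows 12.7
   [np.float64(145.9), np.float64(-85.0), np.float64(-7.9)] [np.float64(-0.0), np.float64(-0.0), np.float64(-0.27)]
   [np.float64(163.3), np.float64(-42.9), np.float64(-7.9)] [np.float64(-0.0), np.float64(-0.0), np.float64(-0.27)]
   [np.float64(168.8), np.float64(2.3), np.float64(-7.9)] [np.float64(-0.0), np.float64(-0.0), np.float64(-0.27)]
-> [ 0.53  -0.218  0.18 ] dist 75 ang 0 rows 1.9
   [np.float64(0.0), np.float64(-0.0), np.float64(75.0)] [np.float64(0.0), np.float64(0.0), np.float64(-0.0)]
```

```bash
python3 -m crank '[[[146,-85,-8,0,0,-0.27],[146,-85,-8,0,0,-0.27],[146,-85,-8,0,0,-0.27],[146,-85,-8,0,0,-0.27],[146,-85,-8,0,0,-0.27]]]' 85
python3 -m crank '[[[163,-43,-8,0,0,-0.27],[163,-43,-8,0,0,-0.27],[163,-43,-8,0,0,-0.27],[163,-43,-8,0,0,-0.27],[163,-43,-8,0,0,-0.27]]]'
python3 -m crank '[[[169,2,-8,0,0,-0.27],[169,2,-8,0,0,-0.27],[169,2,-8,0,0,-0.27],[169,2,-8,0,0,-0.27],[169,2,-8,0,0,-0.27]]]'
python3 - <<'E'
from plan import *
p=cam('scene');save(p,'s1')
A=down(-25.7);plan([([.53,-.2185,.255],A),([.53,-.2185,.180],A)])
E
```

```text
time_s: 2.32
position: [0.3075, -0.4645, 0.2399]
tool_rot: [-0.001, 0.957, 0.289, 0.001]
ft_force: [-0.5, -0.3, -0.4]
finger_gap: 0.994
time_s: 2.73
position: [0.4203, -0.3398, 0.248]
tool_rot: [-0.0, 0.909, 0.416, 0.001]
ft_force: [-0.3, -0.4, -0.1]
finger_gap: 0.996
time_s: 3.15
position: [0.5336, -0.2145, 0.2558]
tool_rot: [0.0, 0.845, 0.534, 0.002]
ft_force: [-0.2, -1.4, -0.7]
finger_gap: 0.993
-> [ 0.53  -0.218  0.255] dist 3 ang 0 rows 0.1
   [np.float64(-2.9), np.float64(-0.8), np.float64(0.6)] [np.float64(0.001), np.float64(-0.0), np.float64(0.004)]
-> [ 0.53  -0.218  0.18 ] dist 75 ang 0 rows 1.9
   [np.float64(0.0), np.float64(-0.0), np.float64(75.0)] [np.float64(0.0), np.float64(0.0), np.float64(-0.0)]
```

View pics/s1.png

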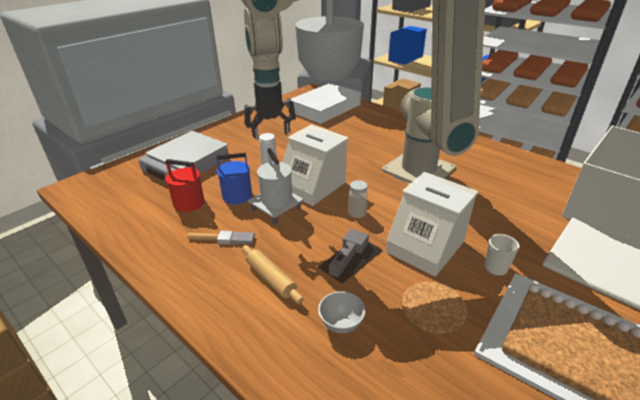

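The scene view shows the gripper directly above the grey canister's handle (fingertips about (268,130), handle (272,157)). I'll go down, grip and lift.

```bash
python3 -m crank '[[[-3,-1,25,0,0,0],[-3,-1,50,0,0,0],[-3,-1,66,0,0,0],[-3,-1,76,0,0,0],[-3,-1,76,0,0,0]]]'
python3 -m crank '[[[0,0,0,0,0,0],[0,0,0,0,0,0],[0,0,0,0,0,0],[0,0,0,0,0,0],[0,0,0,0,0,0]]]' 0
python3 -m crank '[[[0,0,0,0,0,0],[0,0,0,0,0,0],[0,0,0,0,0,0],[0,0,0,0,0,0],[0,0,0,0,0,0]]]'
python3 -m crank '[[[0,0,-5,0,0,0],[0,0,-15,0,0,0],[0,0,-30,0,0,0],[0,0,-48,0,0,0],[0,0,-60,0,0,0]]]'
python3 -m crank '[[[0,0,-10,0,0,0],[0,0,-15,0,0,0],[0,0,-20,0,0,0],[0,0,-20,0,0,0],[0,0,-20,0,0,0]]]'
python3 - <<'E'
from plan import *
s=manip.state();print(s['position'],s['finger_gap'])
# canister lid plane now
w=cloud(cam('top'));P=s['position']
for n in('top','scene'):
    w=cloud(cam(n));q=box(w,P,.075,P[2]-.06,P[2]-.02);q=q[np.hypot(*(q[:,:2]-P[:2]).T)<.05];print(n,len(q),np.median(q[:,2]) if len(q) else '')
E
```

```text
time_s: 3.62
position: [0.5251, -0.2208, 0.1765]
tool_rot: [-0.002, 0.847, 0.531, -0.001]
ft_force: [0.6, 0.2, -0.3]
finger_gap: 0.998
time_s: 4.03
position: [0.5282, -0.221, 0.1804]
tool_rot: [0.001, 0.847, 0.532, 0.0]
ft_force: [0.1, 1.2, 0.8]
finger_gap: 0.297
time_s: 4.45
position: [0.5286, -0.2209, 0.1802]
tool_rot: [0.001, 0.847, 0.532, 0.001]
ft_force: [2.8, -0.1, 2.8]
finger_gap: 0.158
time_s: 4.87
position: [0.5263, -0.2202, 0.2394]
tool_rot: [-0.001, 0.847, 0.531, -0.001]
ft_force: [1.3, 0.1, -6.0]
finger_gap: 0.151
time_s: 5.28
position: [0.5273, -0.2205, 0.2588]
tool_rot: [-0.0, 0.847, 0.532, -0.0]
ft_force: [0.0, -0.2, -6.2]
finger_gap: 0.151
[ 0.52726444 -0.22048429  0.25882882] 0.15073268328654807
top 44 0.22843493466039455
scene 361 0.22807383084905727
```

```bash
python3 - <<'E'
from plan import *
plan([([.60,-.02,.262],down(-10)),([.61,.18,.262],down(10)),([.554,.3775,.262],down(28)),([.554,.3775,.149],down(28))],mm=30,deg=5)
E
```

```text
-> [ 0.6   -0.02   0.262] dist 213 ang 16 rows 7.1
   [np.float64(106.1), np.float64(-10.7), np.float64(-1.8)] [np.float64(-0.001), np.float64(-0.0), np.float64(-0.138)]
   [np.float64(106.5), np.float64(4.0), np.float64(-1.8)] [np.float64(-0.001), np.float64(-0.0), np.float64(-0.138)]
-> [0.61  0.18  0.262] dist 200 ang 20 rows 6.7
   [np.float64(99.3), np.float64(-12.4), np.float64(0.0)] [np.float64(-0.0), np.float64(-0.0), np.float64(-0.175)]
   [np.float64(100.0), np.float64(5.0), np.float64(0.0)] [np.float64(-0.0), np.float64(-0.0), np.float64(-0.175)]
-> [0.554 0.378 0.262] dist 205 ang 18 rows 6.8
   [np.float64(102.1), np.float64(-10.4), np.float64(0.0)] [np.float64(0.0), np.float64(-0.0), np.float64(-0.157)]
   [np.float64(102.5), np.float64(5.7), np.float64(0.0)] [np.float64(0.0), np.float64(-0.0), np.float64(-0.157)]
-> [0.554 0.378 0.149] dist 113 ang 0 rows 3.8
   [np.float64(0.0), np.float64(0.0), np.float64(113.0)] [np.float64(-0.0), np.float64(0.0), np.float64(0.0)]
```

```bash
python3 -m crank '[[[8,-1,0,0,0,-0.01],[25,-3,0,0,0,-0.04],[50,-5,-1,0,0,-0.07],[77,-8,-1,0,0,-0.1],[106,-11,-2,0,0,-0.14]]]'
python3 -m crank '[[[21,1,0,0,0,-0.03],[43,2,-1,0,0,-0.06],[64,3,-1,0,0,-0.08],[85,3,-1,0,0,-0.11],[106,4,-2,0,0,-0.14]]]'
python3 -m crank '[[[20,-2,0,0,0,-0.03],[40,-5,0,0,0,-0.07],[60,-7,0,0,0,-0.1],[80,-10,0,0,0,-0.14],[99,-12,0,0,0,-0.17]]]'
python3 -m crank '[[[20,1,0,0,0,-0.03],[40,2,0,0,0,-0.07],[60,3,0,0,0,-0.1],[80,4,0,0,0,-0.14],[100,5,0,0,0,-0.17]]]'
python3 -m crank '[[[20,-2,0,0,0,-0.03],[41,-4,0,0,0,-0.06],[61,-6,0,0,0,-0.09],[82,-8,0,0,0,-0.12],[102,-10,0,0,0,-0.16]]]'
python3 -m crank '[[[28,2,0,0,0,-0.04],[54,3,0,0,0,-0.08],[78,4,0,0,0,-0.12],[95,5,0,0,0,-0.15],[102,6,0,0,0,-0.16]]]'
python3 - <<'E'
from plan import *
p=cam('scene');save(p,'s2');s=manip.state();P=s['position'];print(P,s['finger_gap'],s['ft_force'])
for n in('top','scene'):
    w=cloud(cam(n));q=box(w,P,.075,P[2]-.06,P[2]-.02);q=q[np.hypot(*(q[:,:2]-P[:2]).T)<.065];print(n,len(q),np.median(q[:,2]),cv2.minEnclosingCircle((q[:,:2]*1000).astype(np.float32)))
    q=w.reshape(-1,3)
plan([([.554,.3775,.149],down(28))])
E
```

```text
time_s: 5.85
position: [0.5637, -0.1192, 0.2607]
tool_rot: [-0.0, 0.808, 0.59, -0.0]
ft_force: [-0.1, 0.8, -7.0]
finger_gap: 0.149
time_s: 6.27
position: [0.5996, -0.0188, 0.2626]
tool_rot: [-0.001, 0.764, 0.645, -0.0]
ft_force: [0.4, -0.1, -6.1]
finger_gap: 0.149
time_s: 6.68
position: [0.6043, 0.0808, 0.2627]
tool_rot: [-0.001, 0.706, 0.708, -0.0]
ft_force: [-0.9, -0.2, -6.6]
finger_gap: 0.151
time_s: 7.1
position: [0.6093, 0.1806, 0.2627]
tool_rot: [-0.001, 0.644, 0.765, -0.0]
ft_force: [-0.4, 0.4, -6.5]
finger_gap: 0.153
time_s: 7.52
position: [0.5817, 0.2795, 0.2626]
tool_rot: [-0.001, 0.58, 0.814, -0.0]
ft_force: [-0.3, -0.2, -5.8]
finger_gap: 0.153
time_s: 7.93
position: [0.5535, 0.3794, 0.2625]
tool_rot: [-0.001, 0.513, 0.859, 0.0]
ft_force: [0.1, 0.2, -6.5]
finger_gap: 0.15
[0.55393833 0.37923324 0.26257704] 0.150925844172464 [ 0.74668291  1.735779   -6.41584506]
top 539 0.23204915954902627 ((553.0675048828125, 379.6416320800781), 54.23402404785156)
scene 1556 0.23129178097156972 ((554.7061157226562, 377.6094970703125), 56.006561279296875)
-> [0.554 0.378 0.149] dist 114 ang 0 rows 2.8
   [np.float64(1.8), np.float64(-0.2), np.float64(113.8)] [np.float64(-0.001), np.float64(0.001), np.float64(0.002)]
```

View pics/s2.png

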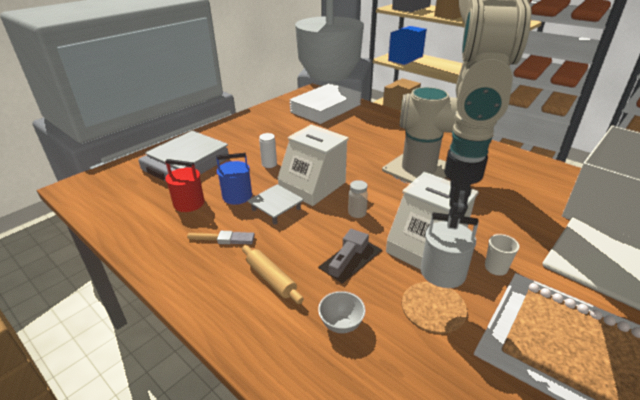

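The scene view shows the canister hanging upright over the cork board ((448,250), board (435,307)), and the label at (300,165) is now clear. I'll lower it gently.

```bash
python3 -m crank '[[[0,0,15,0,0,0],[0,0,40,0,0,0],[0,0,65,0,0,0],[0,0,85,0,0,0],[0,0,98,0,0,0]]]'
python3 -m crank '[[[0,0,5,0,0,0],[0,0,9,0,0,0],[0,0,12,0,0,0],[0,0,14,0,0,0],[0,0,14,0,0,0]]]'
python3 -m crank '[[[0,0,1,0,0,0],[0,0,1,0,0,0],[0,0,1,0,0,0]]]'
```

```text
time_s: 8.5
position: [0.5544, 0.3737, 0.1623]
tool_rot: [-0.001, 0.515, 0.857, -0.002]
ft_force: [-0.1, -1.2, -6.8]
finger_gap: 0.153
time_s: 8.92
position: [0.5561, 0.3765, 0.1523]
tool_rot: [0.0, 0.515, 0.857, 0.001]
ft_force: [-0.9, -0.2, -6.0]
finger_gap: 0.147
time_s: 9.17
position: [0.5556, 0.3765, 0.151]
tool_rot: [0.0, 0.514, 0.858, 0.0]
ft_force: [-0.7, -0.6, -6.8]
finger_gap: 0.148
```

```bash
python3 -m crank '[[[0,0,1,0,0,0],[0,0,1,0,0,0],[0,0,1,0,0,0]]]'
python3 -m crank '[[[0,0,1,0,0,0],[0,0,1,0,0,0],[0,0,1,0,0,0]]]'
python3 -m crank '[[[0,0,1,0,0,0],[0,0,1,0,0,0],[0,0,1,0,0,0]]]'
```

```text
time_s: 9.42
position: [0.5553, 0.3762, 0.1493]
tool_rot: [-0.0, 0.514, 0.858, -0.0]
ft_force: [0.6, 0.3, -5.8]
finger_gap: 0.152
time_s: 9.67
position: [0.5553, 0.3762, 0.1482]
tool_rot: [-0.0, 0.514, 0.858, -0.0]
ft_force: [0.0, -0.6, -5.9]
finger_gap: 0.152
time_s: 9.92
position: [0.5558, 0.3764, 0.1481]
tool_rot: [0.0, 0.515, 0.857, 0.0]
ft_force: [0.4, -1.3, -2.4]
finger_gap: 0.147
```

```bash
python3 -m crank '[[[0,0,0,0,0,0],[0,0,0,0,0,0],[0,0,0,0,0,0],[0,0,0,0,0,0],[0,0,0,0,0,0]]]' 60
python3 -m crank '[[[0,0,-8,0,0,0],[0,0,-25,0,0,0],[0,0,-50,0,0,0],[0,0,-80,0,0,0],[0,0,-110,0,0,0]]]'
python3 - <<'E'
from plan import *
th=np.radians(13.7)
def s2w(a,b): return [.5625+a*np.cos(th)-b*np.sin(th),.106+a*np.sin(th)+b*np.cos(th)]
P=s2w(0,0)
for n in('top','scene'):
    p=cam(n);w=cloud(p);
    if n=='scene':save(p,'s3')
    q=box(w,(.555,.378),.07,.105,.13);print(n,'lid',np.median(q[:,2]),cv2.minEnclosingCircle((q[:,:2]*1000).astype(np.float32)))
    d=manip.regions_of(p,'bin_label')
    for k in d[:2]:
        q=w[k['mask']];print('label',round(k['confidence'],2),len(q),np.nanmean(q,0),np.round(rect(q[~np.isnan(q[:,0])])[1]))
    for k in manip.mark_of(p,'bin_label')[:2]:
        u,v=np.round(k['pixel']).astype(int);print('mark',round(k['confidence'],2),w[v,u],ray(p,k['pixel'],.11))
    q=box(w,(.345,-.225),.12,.183,.2);print('bintop',rect(q))
    q=box(w,(.415,-.22),.06,.07,.155);q=q[q[:,0]>.385];c=q.mean(0);nn=np.linalg.svd(q-c)[2][2];nn*=np.sign(nn[0])
    print('slope',len(q),c,nn,'x at label y,h110:',c[0]-(nn[1]*(-.219-c[1])+nn[2]*(.11-c[2]))/nn[0],np.std((q-c)@nn))
A=down(103.7)
plan([([P[0],P[1],.2],A),([P[0],P[1],.010],A)])
E
```

```text
time_s: 10.33
position: [0.5557, 0.3764, 0.1478]
tool_rot: [0.0, 0.514, 0.858, 0.0]
ft_force: [0.8, 0.7, 0.7]
finger_gap: 0.701
time_s: 10.75
position: [0.5549, 0.376, 0.2585]
tool_rot: [-0.0, 0.514, 0.858, -0.0]
ft_force: [0.7, 0.9, -0.2]
finger_gap: 0.703
top lid 0.11813182196037245 ((555.4730834960938, 377.02801513671875), 55.24346160888672)
label 0.75 228 [ 0.4134903  -0.21964596  0.11221862] [30. 84.]
mark 0.53 [ 0.42186988 -0.22352459  0.09787745] [ 0.42151877 -0.22195135  0.11      ]
bintop (array([ 318.4, -225.9]), array([125.9, 165.9]), 3.1)
slope 530 [ 0.41093697 -0.21976344  0.11522045] [0.86410264 0.04917452 0.50090767] x at label y,h110: 0.4139197432854276 0.001600070722942688
scene lid 0.11722635112399536 ((556.55908203125, 379.4863586425781), 54.66297912597656)
label 0.67 1013 [0.32369337 0.43975924 0.0573694 ] [188.  73.]
label 0.65 384 [ 0.41400499 -0.22140584  0.1097009 ] [35. 93.]
mark 0.95 [ 0.41269126 -0.23141915  0.11043585] [ 0.411066   -0.23068192  0.11      ]
bintop (array([ 323.2, -222.1]), array([122.6, 164.1]), 4.6)
slope 845 [ 0.41193184 -0.21894448  0.1122134 ] [0.86230469 0.05372028 0.50353228] x at label y,h110: 0.4132277882084675 0.0024417410498815536
-> [0.562 0.106 0.2  ] dist 276 ang 76 rows 10.8
   [np.float64(-80.6), np.float64(-40.0), np.float64(18.9)] [np.float64(-0.0), np.float64(-0.0), np.float64(-0.44)]
   [np.float64(-55.9), np.float64(-70.6), np.float64(18.9)] [np.float64(-0.0), np.float64(-0.0), np.float64(-0.44)]
   [np.float64(-20.5), np.float64(-87.6), np.float64(18.9)] [np.float64(-0.0), np.float64(-0.0), np.float64(-0.44)]
-> [0.562 0.106 0.01 ] dist 190 ang 0 rows 4.8
   [np.float64(-0.0), np.float64(0.0), np.float64(190.0)] [np.float64(0.0), np.float64(0.0), np.float64(0.0)]
```

View pics/s3.png

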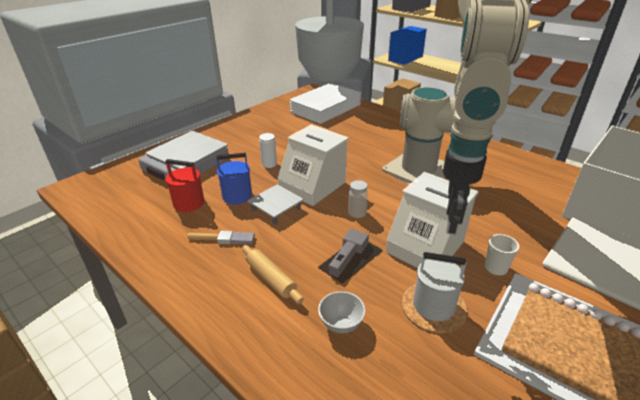

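The scene view shows the canister upright and centred on the cork at (437,290), and the lid circle agrees with the cork centre to within 2 mm. Next is the scanner.

```bash
python3 -m crank '[[[-81,-40,19,0,0,-0.44],[-81,-40,19,0,0,-0.44],[-81,-40,19,0,0,-0.44],[-81,-40,19,0,0,-0.44],[-81,-40,19,0,0,-0.44]]]'
python3 -m crank '[[[-56,-71,19,0,0,-0.44],[-56,-71,19,0,0,-0.44],[-56,-71,19,0,0,-0.44],[-56,-71,19,0,0,-0.44],[-56,-71,19,0,0,-0.44]]]'
python3 -m crank '[[[-20,-88,19,0,0,-0.44],[-20,-88,19,0,0,-0.44],[-20,-88,19,0,0,-0.44],[-20,-88,19,0,0,-0.44],[-20,-88,19,0,0,-0.44]]]'
python3 - <<'E'
from plan import *
A=down(103.7)
plan([([.5625,.106,.06],A),([.5625,.106,.010],A)])
p=cam('scene');cv2.imwrite('pics/s4.png',cv2.resize(p['frame'][180:330,240:480],None,fx=3,fy=3)[...,::-1])
E
```

```text
time_s: 11.47
position: [0.5569, 0.2843, 0.236]
tool_rot: [-0.002, 0.315, 0.949, -0.001]
ft_force: [-0.6, 0.5, 0.3]
finger_gap: 0.705
time_s: 11.88
position: [0.5598, 0.1948, 0.2179]
tool_rot: [-0.001, 0.101, 0.995, -0.0]
ft_force: [-0.4, 0.1, -0.8]
finger_gap: 0.702
time_s: 12.3
position: [0.5623, 0.1051, 0.1995]
tool_rot: [-0.001, -0.118, 0.993, 0.0]
ft_force: [-0.3, -0.0, 0.6]
finger_gap: 0.7
-> [0.562 0.106 0.06 ] dist 140 ang 0 rows 3.5
   [np.float64(-0.6), np.float64(0.8), np.float64(139.5)] [np.float64(0.0), np.float64(-0.001), np.float64(-0.002)]
-> [0.562 0.106 0.01 ] dist 50 ang 0 rows 1.2
   [np.float64(0.0), np.float64(0.0), np.float64(50.0)] [np.float64(-0.0), np.float64(0.0), np.float64(0.0)]
```

View pics/s4.png

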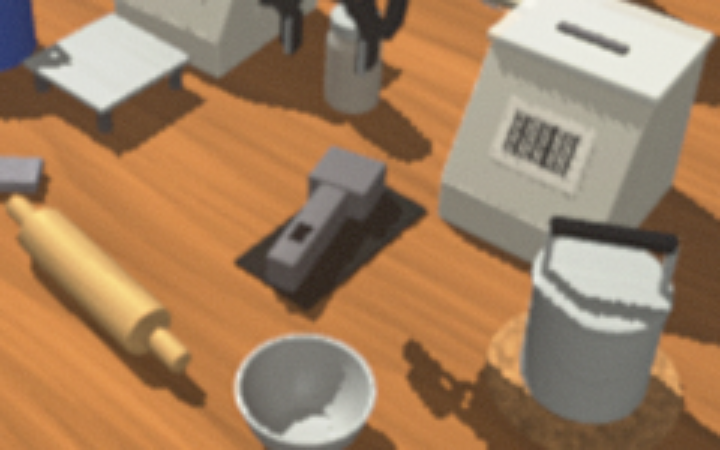

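The crop shows the scanner on its mat with its head towards the robot and the open fingers above it, lined up across the handle. I'll go down and grasp.

```bash
python3 -m crank '[[[0,1,35,0,0,0],[0,1,75,0,0,0],[0,1,110,0,0,0],[0,1,135,0,0,0],[0,1,150,0,0,0]]]'
python3 -m crank '[[[0,0,14,0,0,0],[0,0,26,0,0,0],[0,0,35,0,0,0],[0,0,39,0,0,0],[0,0,39,0,0,0]]]'
python3 -m crank '[[[0,0,0,0,0,0],[0,0,0,0,0,0],[0,0,0,0,0,0],[0,0,0,0,0,0],[0,0,0,0,0,0]]]' 0
python3 -m crank '[[[0,0,0,0,0,0],[0,0,0,0,0,0],[0,0,0,0,0,0]]]'
python3 -m crank '[[[0,0,-8,0,0,0],[0,0,-25,0,0,0],[0,0,-55,0,0,0],[0,0,-85,0,0,0],[0,0,-120,0,0,0]]]'
python3 -m crank '[[[0,0,-30,0,0,0],[0,0,-55,0,0,0],[0,0,-80,0,0,0],[0,0,-100,0,0,0],[0,0,-100,0,0,0]]]'
python3 -m crank '[[[0,0,0,0,0,0],[0,0,0,0,0,0],[0,0,0,0,0,0]]]'
python3 - <<'E'
from plan import *
P,r=cur();s=manip.state();print(P,r.as_matrix().round(3),s['finger_gap'])
for n in('top','scene'):
    w=cloud(cam(n));q=w.reshape(-1,3)
    l=r.inv().apply(q-P)  # tool frame
    m=(abs(l[:,0])<.13)&(abs(l[:,1])<.05)&(l[:,2]>-.03)&(l[:,2]<.05)
    m&=(abs(l[:,0])>.04);k=l[m];print(n,len(k),(k.min(0)*1000).round(),(k.max(0)*1000).round())
    for nm,kk in(('head',k[k[:,0]>0]),('tail',k[k[:,0]<0])):
        if len(kk)>5: print(nm,len(kk),'z',(np.percentile(kk[:,2],[2,50,98])*1000).round(1),'y',(np.percentile(kk[:,1],[2,50,98])*1000).round(1),'x',(np.percentile(kk[:,0],[0.5,99.5])*1000).round(1))
E
```

```text
time_s: 12.77
position: [0.5597, 0.1074, 0.0467]
tool_rot: [-0.003, -0.118, 0.993, 0.0]
ft_force: [0.3, -0.1, -0.0]
finger_gap: 0.705
time_s: 13.18
position: [0.5619, 0.1067, 0.0106]
tool_rot: [-0.001, -0.119, 0.993, 0.0]
ft_force: [0.1, -0.8, 0.2]
finger_gap: 0.701
time_s: 13.6
position: [0.5637, 0.1063, 0.0126]
tool_rot: [0.001, -0.119, 0.993, -0.0]
ft_force: [-0.8, 1.4, 4.9]
finger_gap: 0.34
time_s: 13.85
position: [0.5638, 0.1063, 0.0126]
tool_rot: [0.001, -0.119, 0.993, -0.0]
ft_force: [0.0, 0.2, 5.6]
finger_gap: 0.342
time_s: 14.27
position: [0.56, 0.1061, 0.1308]
tool_rot: [-0.002, -0.119, 0.993, 0.0]
ft_force: [0.9, 0.4, -1.2]
finger_gap: 0.338
time_s: 14.68
position: [0.5648, 0.1065, 0.2364]
tool_rot: [0.004, -0.119, 0.993, -0.0]
ft_force: [0.8, -0.6, -1.1]
finger_gap: 0.342
time_s: 14.93
position: [0.5608, 0.1061, 0.2291]
tool_rot: [-0.002, -0.119, 0.993, 0.0]
ft_force: [-0.3, -0.4, -1.6]
finger_gap: 0.343
[0.56079977 0.1061445  0.22908215] [[-0.972 -0.237 -0.004]
 [-0.237  0.972 -0.   ]
 [ 0.004  0.001 -1.   ]] 0.3430429298823864
top 98 [ 40. -31. -30.] [87. -9. -3.]
head 98 z [-29.9 -26.3  -7.3] y [-30.5 -20.4  -9.5] x [41.  86.6]
scene 421 [-88. -30. -30.] [82. 32.  8.]
head 95 z [-29.4 -23.6   3.5] y [-29.1  29.7  31.4] x [40.6 81.1]
tail 326 z [-29.6 -20.9   4.6] y [-14.    5.   14.9] x [-87.  -40.6]
```

```bash
cat > scan.py <<'E'
from plan import *
L=np.array([.4137,-.2205,.110]);ps=np.radians(3.4);c,s=np.cos(np.pi/6),.5
n=np.array([c*np.cos(ps),c*np.sin(ps),s]);z=np.array([s*np.cos(ps),s*np.sin(ps),-c]);x=-n
Q=R.from_matrix(np.c_[x,np.cross(z,x),z]);N=np.array([.086,0,-.0104])
def tcp(d): return L+n*d-Q.apply(N)
E
python3 - <<'E'
from scan import *
print(Q.as_matrix().round(3))
plan([(tcp(.12),Q),(tcp(.07),Q)],mm=35,deg=6)
E
```

```text
[[-0.865 -0.059  0.499]
 [-0.051  0.998  0.03 ]
 [-0.5    0.    -0.866]]
-> [ 0.597 -0.21   0.204] dist 319 ang 32 rows 9.1
   [np.float64(19.9), np.float64(-157.7), np.float64(12.6)] [np.float64(0.024), np.float64(-0.263), np.float64(0.088)]
   [np.float64(9.3), np.float64(-158.6), np.float64(12.5)] [np.float64(0.024), np.float64(-0.263), np.float64(0.088)]
-> [ 0.554 -0.212  0.179] dist 50 ang 0 rows 1.4
   [np.float64(50.0), np.float64(0.0), np.float64(-0.0)] [np.float64(0.0), np.float64(-0.0), np.float64(0.0)]
```

```bash
python3 -m crank '[[[2,-15,1,0,-0.03,0.01],[6,-45,4,0.01,-0.08,0.03],[11,-83,7,0.01,-0.14,0.05],[16,-120,10,0.02,-0.2,0.07],[20,-158,13,0.02,-0.26,0.09]]]'
python3 -m crank '[[[2,-38,3,0.01,-0.06,0.02],[5,-75,6,0.01,-0.12,0.04],[7,-110,9,0.02,-0.19,0.06],[8,-142,11,0.02,-0.24,0.08],[9,-158,13,0.02,-0.26,0.09]]]'
python3 -m crank '[[[0,0,0,0,0,0],[0,0,0,0,0,0],[0,0,0,0,0,0]]]'
python3 - <<'E'
from scan import *
plan([(tcp(.07),Q)])
p=cam('scene');save(p,'s5')
P,r=cur()
for n_ in('top','scene'):
    w=cloud(cam(n_));q=w.reshape(-1,3)
    l=r.inv().apply(q-P)
    m=(abs(l[:,0])<.13)&(abs(l[:,1])<.045)&(l[:,2]>-.04)&(l[:,2]<.03);k=l[m]*1000
    for nm,kk in(('head',k[k[:,0]>45]),('tail',k[k[:,0]<-40])):
        kk=kk[kk[:,2]<-15]
        if len(kk)>5: print(n_,nm,len(kk),'ztop med',np.median(kk[:,2]),'x',kk[:,0].min(),kk[:,0].max(),'y',kk[:,1].min(),kk[:,1].max(), 'slope',np.polyfit(kk[:,0],kk[:,2],1))
E
```

```text
time_s: 15.45
position: [0.5796, -0.0528, 0.2173]
tool_rot: [0.13, -0.074, 0.989, 0.006]
ft_force: [1.2, 0.3, -3.0]
finger_gap: 0.34
time_s: 15.87
position: [0.5962, -0.2121, 0.2024]
tool_rot: [0.257, -0.024, 0.966, 0.011]
ft_force: [-0.4, 0.7, -1.6]
finger_gap: 0.34
time_s: 16.12
position: [0.5978, -0.2083, 0.2038]
tool_rot: [0.256, -0.027, 0.966, 0.012]
ft_force: [-0.4, 0.3, -0.7]
finger_gap: 0.342
-> [ 0.554 -0.212  0.179] dist 51 ang 1 rows 1.3
   [np.float64(50.7), np.float64(-1.6), np.float64(-0.4)] [np.float64(0.007), np.float64(-0.005), np.float64(-0.006)]
top head 73 ztop med -28.047282810201512 x 45.0388243551862 83.39327800011903 y 8.662947822553303 31.86946957483452 slope [  0.0371853  -29.90807945]
top tail 177 ztop med -28.16969488792996 x -85.5065641058318 -40.02666112794545 y -13.80725528426068 15.805551789506593 slope [ -0.104001   -34.30015174]
scene head 59 ztop med -26.837918159560953 x 45.18044559662958 84.31276344961192 y -24.354469483785074 32.94754536368489 slope [-3.70440355e-03 -2.43083631e+01]
scene tail 112 ztop med -23.431934117862745 x -87.85788273322122 -41.691390906747564 y -15.687322063958929 18.194810959321373 slope [ -0.08081756 -28.88041965]
```

View pics/s5.png

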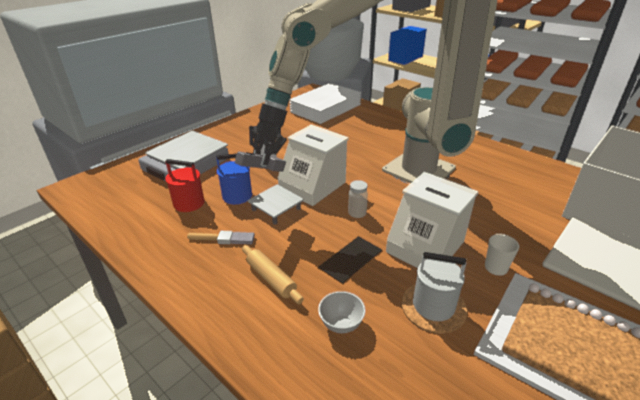

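The scene view shows the scanner held in front of the right-hand bin at about (262,160), pointing at its label, and the depth shows no pitch slip. I'll move in to 7 cm.

```bash
python3 -m crank '[[[10,0,0,0,0,0],[25,-1,0,0,0,0],[40,-1,0,0.01,0,-0.01],[49,-2,0,0.01,0,-0.01],[51,-2,0,0.01,0,-0.01]]]'
python3 -m crank '[[[0,0,0,0,0,0],[0,0,0,0,0,0],[0,0,0,0,0,0],[0,0,0,0,0,0]]]'
python3 - <<'E'
from scan import *
plan([(tcp(.07),Q)])
P,r=cur();print('nose',P+r.apply(N),'spot',P+r.apply([.156,0,-.0104]),'L',L)
p=cam('scene');cv2.imwrite('pics/s6.png',cv2.resize(p['frame'][100:240,200:400],None,fx=4,fy=4)[...,::-1])
w=cloud(p)
for k in manip.regions_of(p,'bin_label')[:2]:print(k['confidence'],k['mask'].sum(),k['pixel'],np.nanmean(w[k['mask']],0))
for k in manip.mark_of(p,'scanner_nose')[:2]:print('nose px',k['confidence'],k['pixel'],'expected',proj(p,P+r.apply(N)))
E
```

```text
time_s: 16.68
position: [0.5519, -0.2121, 0.1774]
tool_rot: [0.256, -0.03, 0.966, 0.006]
ft_force: [-0.6, 1.1, -1.5]
finger_gap: 0.341
time_s: 17.02
position: [0.5553, -0.2139, 0.1802]
tool_rot: [0.258, -0.03, 0.966, 0.005]
ft_force: [-0.2, -0.5, -1.9]
finger_gap: 0.337
-> [ 0.554 -0.212  0.179] dist 3 ang 0 rows 0.1
   [np.float64(1.8), np.float64(1.8), np.float64(0.3)] [np.float64(-0.005), np.float64(-0.001), np.float64(0.005)]
nose [ 0.47571109 -0.21896165  0.14634541] spot [ 0.41516532 -0.22290528  0.11143613] L [ 0.4137 -0.2205  0.11  ]
0.83 346 [298.3, 165.2] [ 0.41555624 -0.21421169  0.11142794]
nose px 0.91 [285.8, 164.4] expected [np.float64(286.5491828824609), np.float64(164.19862284430724)]
```

View pics/s6.png

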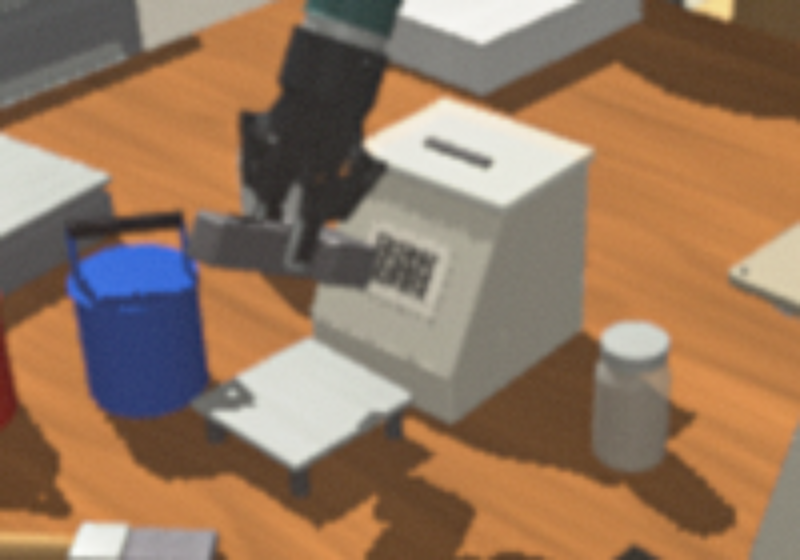

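The crop shows the head squarely in front of the label (head at (345,255), barcode (405,265) in the crop). The computed aim spot is within 3 mm of the label centre. I'll trim by 2 mm and hold.

```bash
python3 -m crank '[[[2,2,0,0,0,0],[2,2,0,0,0,0],[2,2,0,0,0,0],[2,2,0,0,0,0],[2,2,0,0,0,0]]]'
python3 -m crank '[[[0,0,0,0,0,0],[0,0,0,0,0,0],[0,0,0,0,0,0],[0,0,0,0,0,0],[0,0,0,0,0,0]]]'
python3 -m crank '[[[0,0,0,0,0,0],[0,0,0,0,0,0],[0,0,0,0,0,0],[0,0,0,0,0,0],[0,0,0,0,0,0]]]'
python3 -m crank '[[[0,0,0,0,0,0],[0,0,0,0,0,0],[0,0,0,0,0,0],[0,0,0,0,0,0],[0,0,0,0,0,0]]]'
python3 -m crank '[[[0,0,0,0,0,0],[0,0,0,0,0,0],[0,0,0,0,0,0],[0,0,0,0,0,0],[0,0,0,0,0,0]]]'
python3 -m crank '[[[0,0,0,0,0,0],[0,0,0,0,0,0],[0,0,0,0,0,0],[0,0,0,0,0,0],[0,0,0,0,0,0]]]'
python3 -m crank '[[[0,0,0,0,0,0],[0,0,0,0,0,0],[0,0,0,0,0,0],[0,0,0,0,0,0],[0,0,0,0,0,0]]]'
python3 -m crank '[[[0,0,0,0,0,0],[0,0,0,0,0,0],[0,0,0,0,0,0],[0,0,0,0,0,0],[0,0,0,0,0,0]]]'
python3 - <<'E'
from scan import *
P,r=cur();print('spot',P+r.apply([.156,0,-.0104]),'err deg',np.degrees((Q.inv()*r).magnitude()),manip.state()['time_s'])
# mat centre, now clear
p=cam('top');w=cloud(p);fr=p['frame']
m=((fr.max(-1)<80)&(w[...,2]<.015)).astype(np.uint8);a=np.zeros_like(m);a[165:235,255:302]=m[165:235,255:302]
n_,l,st,c_=cv2.connectedComponentsWithStats(a);k=1+np.argmax(st[1:,4]);q=w[l==k];rc=cv2.minAreaRect(np.argwhere(l==k)[:,::-1].astype(np.float32));print('mat px',rc,ray(p,rc[0],.005),'pts',len(q),rect(q),q.mean(0))
p=cam('scene');w=cloud(p)
for k in manip.regions_of(p,'mat')[:2]:
    q=w[k['mask']];print(k['confidence'],rect(q[~np.isnan(q[:,0])]),np.nanmean(q,0))
d=manip.mark_of(p,'mat')[:2]
for k in d: print('mark',k['confidence'],ray(p,k['pixel'],0))
M=[.5575,.1155]
A=down(90)
plan([(tcp(.13),Q),([.60,-.05,.22],R.from_quat(Slerp([0,1],R.concatenate([Q,A]))(.5).as_quat())),([M[0]+.001,M[1],.15],A),([M[0]+.001,M[1],.014],A)],mm=35,deg=6)
E
```

```text
time_s: 17.58
position: [0.5525, -0.2116, 0.1783]
tool_rot: [0.257, -0.03, 0.966, 0.005]
ft_force: [0.3, 0.2, -1.4]
finger_gap: 0.343
time_s: 18.0
position: [0.5525, -0.2116, 0.1783]
tool_rot: [0.257, -0.03, 0.966, 0.005]
ft_force: [0.4, -0.1, -2.7]
finger_gap: 0.338
time_s: 18.42
position: [0.5525, -0.2116, 0.1783]
tool_rot: [0.257, -0.03, 0.966, 0.005]
ft_force: [0.3, -0.8, -2.1]
finger_gap: 0.344
time_s: 18.83
position: [0.5525, -0.2116, 0.1783]
tool_rot: [0.257, -0.03, 0.966, 0.005]
ft_force: [-0.3, -0.1, -1.9]
finger_gap: 0.343
time_s: 19.25
position: [0.5525, -0.2116, 0.1783]
tool_rot: [0.257, -0.03, 0.966, 0.005]
ft_force: [-0.0, 0.6, -2.3]
finger_gap: 0.338
time_s: 19.67
position: [0.5525, -0.2116, 0.1783]
tool_rot: [0.257, -0.03, 0.966, 0.005]
ft_force: [0.0, -0.4, -2.5]
finger_gap: 0.342
time_s: 20.08
position: [0.5525, -0.2116, 0.1783]
tool_rot: [0.257, -0.03, 0.966, 0.005]
ft_force: [-0.2, 0.1, -0.8]
finger_gap: 0.341
time_s: 20.5
position: [0.5525, -0.2116, 0.1783]
tool_rot: [0.257, -0.03, 0.966, 0.005]
ft_force: [-0.1, 0.2, -2.3]
finger_gap: 0.34
spot [ 0.41226632 -0.22
[... 456 characters left out ...]
, np.float64(-0.9), np.float64(-0.1)] [np.float64(-0.005), np.float64(-0.003), np.float64(0.004)]
-> [ 0.6  -0.05  0.22] dist 160 ang 15 rows 4.6
   [np.float64(-8.8), np.float64(159.2), np.float64(-7.6)] [np.float64(0.008), np.float64(0.262), np.float64(0.029)]
-> [0.558 0.116 0.15 ] dist 184 ang 15 rows 5.3
   [np.float64(26.8), np.float64(83.2), np.float64(29.4)] [np.float64(0.004), np.float64(0.131), np.float64(0.014)]
   [np.float64(24.0), np.float64(82.9), np.float64(32.4)] [np.float64(0.004), np.float64(0.131), np.float64(0.014)]
-> [0.558 0.116 0.014] dist 136 ang 0 rows 3.9
   [np.float64(0.0), np.float64(-0.0), np.float64(136.0)] [np.float64(0.0), np.float64(0.0), np.float64(-0.0)]
```

The scanner held still for about 3 s, with the spot within 1.5 mm of the label centre and the aim within 0.4°. I'll back off and return to the mat.

```bash
python3 -m crank '[[[-8,0,0,0,0,0],[-20,0,0,0,0,0],[-35,-1,0,0,0,0],[-50,-1,0,0,0,0],[-61,-1,0,0,0,0]]]'
python3 -m crank '[[[-1,20,-1,0,0.03,0],[-3,50,-2,0,0.08,0.01],[-5,86,-4,0,0.14,0.02],[-7,122,-6,0.01,0.2,0.02],[-9,159,-8,0.01,0.26,0.03]]]'
python3 -m crank '[[[6,20,6,0,0.03,0],[11,36,12,0,0.05,0.01],[16,52,18,0,0.08,0.01],[21,68,24,0,0.1,0.01],[27,83,29,0,0.13,0.01]]]'
python3 -m crank '[[[6,20,8,0,0.03,0],[12,42,16,0,0.07,0.01],[18,62,24,0,0.1,0.01],[22,76,30,0,0.12,0.01],[24,83,32,0,0.13,0.01]]]'
python3 -m crank '[[[0,0,0,0,0,0],[0,0,0,0,0,0],[0,0,0,0,0,0]]]'
python3 - <<'E'
from plan import *
P,r=cur()
for n in('top','scene'):
    w=cloud(cam(n));q=box(w,P,.12,P[2]-.0,P[2]+.033);print(n,len(q),rect(q),q[:,2].max())
    b=box(w,P,.12,P[2]-.02,P[2]+.033);x=b[:,0];print('z near',np.percentile(b[x<P[0]-.05][:,2],90),'z far',np.percentile(b[x>P[0]+.05][:,2],90))
A=down(90);plan([([.558,.116,.014],A)])
E
```

```text
time_s: 21.12
position: [0.608, -0.2096, 0.2108]
tool_rot: [0.259, -0.031, 0.965, 0.004]
ft_force: [0.4, 0.4, -1.9]
finger_gap: 0.339
time_s: 21.53
position: [0.6003, -0.0486, 0.2205]
tool_rot: [0.13, -0.015, 0.991, -0.001]
ft_force: [1.0, -0.3, -1.7]
finger_gap: 0.339
time_s: 21.95
position: [0.5793, 0.0338, 0.1841]
tool_rot: [0.066, -0.01, 0.998, -0.0]
ft_force: [-0.7, -1.5, -1.4]
finger_gap: 0.338
time_s: 22.37
position: [0.5573, 0.1167, 0.1479]
tool_rot: [-0.0, -0.006, 1.0, -0.0]
ft_force: [-0.2, 0.3, -1.7]
finger_gap: 0.339
time_s: 22.62
position: [0.5579, 0.114, 0.1494]
tool_rot: [0.001, -0.004, 1.0, -0.001]
ft_force: [0.6, 0.1, -2.4]
finger_gap: 0.342
top 63 (array([550.9,  93. ]), array([155.4,  13.5]), 5.3) 0.18203177419116442
z near 0.17960630129457616 z far 0.1521777070075529
scene 736 (array([561.3, 116.6]), array([169.8,  62.8]), 2.1) 0.1822020594720904
z near 0.17805657944037184 z far 0.17821867922729331
-> [0.558 0.116 0.014] dist 136 ang 1 rows 3.4
   [np.float64(0.1), np.float64(2.4), np.float64(135.5)] [np.float64(-0.001), np.float64(0.003), np.float64(0.008)]
```

```bash
python3 -m crank '[[[0,1,15,0,0,0],[1,2,45,0,0,0],[1,2,80,0,0,0],[1,2,108,0,0,0],[1,2,122,0,0,0]]]'
python3 -m crank '[[[0,0,5,0,0,0],[0,0,9,0,0,0],[0,0,12,0,0,0],[0,0,12,0,0,0],[0,0,12,0,0,0]]]'
python3 -m crank '[[[0,0,1,0,0,0],[0,0,1,0,0,0],[0,0,1,0,0,0]]]'
python3 -m crank '[[[0,0,1,0,0,0],[0,0,1,0,0,0],[0,0,1,0,0,0]]]'
```

```text
time_s: 23.13
position: [0.5537, 0.1153, 0.0237]
tool_rot: [-0.002, -0.004, 1.0, -0.001]
ft_force: [-1.1, -0.2, -2.2]
finger_gap: 0.344
time_s: 23.55
position: [0.5577, 0.1165, 0.0162]
tool_rot: [0.002, -0.005, 1.0, -0.001]
ft_force: [0.3, 0.6, -1.9]
finger_gap: 0.348
time_s: 23.8
position: [0.5568, 0.1165, 0.0144]
tool_rot: [0.001, -0.005, 1.0, -0.001]
ft_force: [-0.7, -0.6, -2.2]
finger_gap: 0.345
time_s: 24.05
position: [0.5562, 0.1165, 0.0128]
tool_rot: [0.0, -0.005, 1.0, -0.001]
ft_force: [0.5, -0.6, -1.7]
finger_gap: 0.339
```

```bash
python3 -m crank '[[[0,0,1,0,0,0],[0,0,1,0,0,0],[0,0,1,0,0,0]]]'
python3 -m crank '[[[0,0,0,0,0,0],[0,0,0,0,0,0],[0,0,0,0,0,0],[0,0,0,0,0,0],[0,0,0,0,0,0]]]' 65
python3 -m crank '[[[0,0,-10,0,0,0],[0,0,-30,0,0,0],[0,0,-65,0,0,0],[0,0,-105,0,0,0],[0,0,-145,0,0,0]]]'
python3 -m crank '[[[0,-40,-20,0,0,0],[0,-80,-40,0,0,0],[0,-120,-50,0,0,0],[0,-150,-50,0,0,0],[0,-150,-50,0,0,0]]]'
python3 - <<'E'
from plan import *
for n in('top','scene'):
    p=cam(n);w=cloud(p)
    q=box(w,(.557,.116),.11,.025,.06);q=q[q[:,1]<.165];print(n,'scanner',len(q),rect(q),np.median(q[:,2]))
    q=box(w,(.555,.378),.07,.105,.13);print(n,'lid',np.median(q[:,2]),cv2.minEnclosingCircle((q[:,:2]*1000).astype(np.float32)))
    for k in 'rolling_pin bowl jar beaker shaker brush'.split():
        for d in manip.mark_of(p,k)[:1]: print(k,round(d['confidence'],2),np.round(d['pixel']))
    save(p,'end_'+n)
E
```

```text
time_s: 24.3
position: [0.5563, 0.1165, 0.0126]
tool_rot: [0.0, -0.005, 1.0, -0.001]
ft_force: [-1.8, -0.4, 4.9]
finger_gap: 0.34
time_s: 24.72
position: [0.5564, 0.1165, 0.0117]
tool_rot: [0.0, -0.005, 1.0, -0.001]
ft_force: [-0.6, -1.2, 0.2]
finger_gap: 0.765
time_s: 25.13
position: [0.5553, 0.1165, 0.1584]
tool_rot: [-0.0, -0.005, 1.0, -0.001]
ft_force: [0.5, 0.9, -0.4]
finger_gap: 0.762
time_s: 25.55
position: [0.5591, -0.0388, 0.2097]
tool_rot: [0.003, -0.002, 1.0, -0.002]
ft_force: [-0.4, -0.3, -0.9]
finger_gap: 0.761
top scanner 621 (array([554.8, 120.4]), array([171.7,  62.2]), 4.9) 0.04083949288388488
top lid 0.11818671499359903 ((555.19482421875, 377.9750671386719), 54.720733642578125)
rolling_pin 0.63 [310. 141.]
beaker 0.59 [182. 277.]
shaker 0.67 [450. 255.]
brush 0.82 [378. 138.]
scene scanner 743 (array([557.6, 117. ]), array([172.3,  63.8]), 0.4) 0.03981059507824964
scene lid 0.11711321420866479 ((557.203857421875, 378.3747253417969), 54.435997009277344)
rolling_pin 0.81 [270. 279.]
bowl 0.85 [341. 325.]
jar 0.73 [357. 210.]
beaker 0.57 [492. 268.]
shaker 0.63 [270. 164.]
brush 0.69 [221. 237.]
```

View pics/end_scene.png

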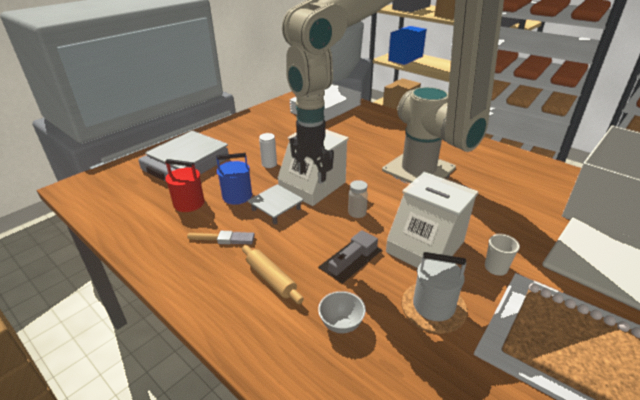

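The final view shows the scanner flat along the middle of its mat (350,257) and the canister on the cork (437,290). The bystanders are unmoved and the gripper is clear. I'm handing in.

```bash
python3 -m crank '[[[0,0,0,0,0,0],[0,0,0,0,0,0],[0,0,0,0,0,0],[0,0,0,0,0,0],[0,0,0,0,0,0]]]'
python3 -c "from rig import manip;print(manip.close_job())"
```

```text
time_s: 26.67
position: [0.5576, -0.0334, 0.207]
tool_rot: [0.0, -0.005, 1.0, -0.001]
ft_force: [0.4, -0.7, 0.7]
finger_gap: 0.764
the job is handed in; nothing more can be done
None
```

I moved the canister to the cork board, scanned the bin's label, laid the scanner back on its mat, and handed the job in at about 26.7 s; no verdict was reported.

- **Canister:** it stands upright on the cork. Its measured centre is within about 2 mm of the board's centre, and it was released after the wrist force showed contact.
- **Scan:** the window was about 7 cm from the label. The computed aim point was within about 1.5 mm of the label centre and 0.4° of square. The pose stayed still for about 3 s.
- **Scanner:** it lies flat and released, with its centre about 1–5 mm from the mat's centre. The two cameras disagreed slightly: the top view gave 4.9° of skew and the scene view 0.4°. In the final picture it looks aligned with the mat.
- **Bystanders and forces:** by eye and by the detector marks, the other things are where they were. The top view did not report the bowl or jar at the end, but the scene view showed both in place. The fingertips touched the mat lightly while gripping the scanner, and the highest force I read was about 7 N.

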